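# Aim the boom-mounted label reader and pull it out to its length mark

### The job

Take the blue label reader by the grey grip post on top and, with its rod still fully pushed in, swing it round until it points at the middle of the label on the tube rack with green caps, and keep it steady there for a second. Then pull the reader straight out on its telescoping rod against the spring until its red pointer stands over the yellow clip on the white scale, and finish holding it there: the program ends with the post still in the grip, the reader at the mark and still on aim. Leave the clip as it is set, and both racks, the forceps and the reagent bottle where they are.

Things in the scene. Friction and masses are not known exactly. Their poses are not given: they have to be found in the camera images.
- stand: fixed reader stand: dark steel foot (disc 110 mm across, 18 mm high) with a short post; carries a boom that swings about the vertical post axis. Origin under the foot's centre; its x axis is the way the boom points when boom is 0
- pivot (a point): point on the vertical swing axis, 70 mm above the bench, at the height of the telescoping rod. Its x axis points outward along the boom, z up. The boom is an aluminium sleeve 26 mm in diameter running horizontally from here; the steel rod telescopes out of it and carries the reader
- boom (a joint): swing of the boom about the post, rad, counter-clockwise seen from above, stops at -0.9 and 0.9; 0.12 N m of friction, stays where it is left
- rod (a joint): extension of the telescoping rod, m: 0 fully in, stop at 0.125. The inner spring pulls it in with 3.6 N at 0 and 60 N/m more as it comes out (about 10 N at 0.10), and pulls it back when let go
- mark (a joint): position of the yellow clip along the white scale, m, counted from where the red pointer stands when the rod is fully in: the pointer is over the clip's middle when rod equals mark. Stiff; leave it as it is set
- grip (a point): grip point of the grey grip post on the blue reader: upright square post 26 x 26 mm, 60 mm tall, faces along and across the boom, top 153 mm above the bench; the point is on its axis, 125 mm above the bench. 170 mm from the pivot axis with the rod in, straight out along the boom; moves with the reader. x axis outward, z up
- window (a point): middle of the dark red window on the reader's outer end, 38 mm further out than the grip, 70 mm above the bench; x axis is where the reader points (outward on the line from the pivot through the grip), z up. The reader body below the post is blue, 66 mm long along the boom, 52 mm wide, top 92 mm above the bench
- pointer (a point): tip of the red pointer, fixed to the reader, over the white scale: 25 mm nearer the pivot than the grip and 45 mm to the right looking outward, 81 mm above the bench
- clip (a point): middle of the top of the yellow clip (12 mm long along the scale, top 75 mm above the bench) on the white scale, a bar 12 mm wide parallel to the boom, 45 mm to its right looking outward and fixed to the sleeve; the bar's top is 70 mm above the bench and it ends 268 mm from the pivot axis
- green_label (a point): middle of the white barcode label (60 mm wide, 40 mm high, framed in green) on the front of the tube rack with GREEN caps: the target. 60 mm above the bench. The rack is white, 110 mm deep, 100 mm wide, 90 mm high, caps to 115 mm; loose, 0.5 to 0.9 kg. Its x axis points into the rack
- blue_label (a point): the same on the identical rack with BLUE caps (label framed in blue): not the target, leave it
- forceps_mid (a point): middle of dark steel forceps lying on the bench, 150 mm long along their own x axis, 24 mm wide, 10 mm thick: leave them
- reagent_mid (a point): middle of a small upright reagent bottle, 44 mm across, 85 mm tall: leave it
Mind the look-alikes: they are no part of the job. What is shaped like the part that bears green_label but black or orange is not meant.

How it is judged:
On the way, in this order (a step that is already met when the one before it is completed fails the run):
1. reader held by the fingers at its grip post (within 45 mm of the grip point), rod in (under 20 mm out), pointing within 15 mm of the middle of the green rack's label, steady for 0.5 s (contact force between the fingers and stand above 1 N and value of joint rod below 0.02 m and y of green_label in the frame of window between -0.015 and 0.015 m and velocity of joint boom between -0.1 and 0.1 rad/s and distance between the grasp point and grip below 0.045 m), for 0.5 s.
2. rod pulled out so that the pointer is over the yellow clip (within 6 mm), still on aim (x of pointer in the frame of clip between -0.006 and 0.006 m and y of green_label in the frame of window between -0.015 and 0.015 m), for 0.3 s.
At the end, for the whole second after the job is handed in: The fingers hold the reader (over 1 N) at its grip post (within 45 mm of the grip point) with the pointer within 6 mm of the clip's middle along the scale, the line of sight passing within 15 mm sideways of the middle of the green rack's label, and the reader at rest (under 20 mm/s and 0.1 rad/s) (all of step 2 and contact force between the fingers and stand above 1 N and velocity of joint rod between -0.02 and 0.02 m/s and velocity of joint boom between -0.1 and 0.1 rad/s and distance between the grasp point and grip below 0.045 m); the arm keeps its last pose, push and grip.
It fails at once if the green-capped rack is shifted by over 15 mm (distance of green_label from where it was at the start of the episode above 0.015 m).
It fails at once if the blue-capped rack is shifted by over 15 mm (distance of blue_label from where it was at the start of the episode above 0.015 m).
It fails at once if the forceps are shifted by over 15 mm (distance of forceps_mid from where it was at the start of the episode above 0.015 m).
It fails at once if the reagent bottle is shifted by over 15 mm (distance of reagent_mid from where it was at the start of the episode above 0.015 m).
It fails at once if the length clip is pushed along its scale (velocity of joint mark above 0.05 m/s or velocity of joint mark below -0.05 m/s).
It also fails if it takes over 45 s, if anything falls off the work surface, if the arm or the gripper's body presses on something with over 40 N, if the wrist force passes 120 N, or if a joint passes its speed limit or range.

### The arm

A 7-joint arm with a two-finger parallel gripper is mounted at the origin on the work surface. World frame = base frame: x ahead of the robot, y to its left, z up, the work surface at z = 0. Lengths are in m, angles in rad, forces in N, time in s.
With the tool pointing down it reaches from about 0.425 to 0.925 m from the base axis. Payload 6.8 kg.
Tool frame: the origin (TCP) lies midway between the tips of the shut fingers; the grasp point (between the pads) lies 19 mm behind it; z points along the fingers, y is the line along which they close (so a half turn about z gives the same grasp; the last joint's range is limited). The gripper opens to 85 mm and grips with 20 to 120 N. Pads are 22 mm wide; open, the fingers measure 114 mm over their backs; the gripper's body (76 mm by 85 mm) begins 54 mm behind the grasp point. The pads swing forward as they close: fully open they stand 13 mm farther back than shut.
Start: joints at [-1.341, 0.477, 0.022, 1.555, -0.011, 1.109, -0.083], TCP at [0.224, 0.637, 0.231] pointing down, gripper open.
Joint ranges: [-2.96, 2.96], [-0.34, 2.1], [-1.41, 1.46], [0.24, 2.44], [-1.37, 4.51], [0.17, 1.92], [-2.96, 2.96]. Speed limits (rad/s): [2.39, 2.39, 3.14, 3.14, 3.14, 3.14, 3.14].

### API

Orientations are given as a unit quaternion [x, y, z, w].
In Python, from cell import bot gives the robot as it stands. The module is installed in compiled form; this text tells all that it offers.
- The arm moves only by the tool jog_arm, never from a script. Its argument "rows" is a list of rows, each an object of numbers: "x", "y", "z": the shift along the tool's x, y, z in m; "ax", "ay", "az": the turn, a rotation vector about the tool's x, y, z in rad. A call has 1 to 20 rows; each row is the pose to reach, as a shift and turn from the pose commanded when the call began, along the tool's axes at that moment; what a row does not reach only later rows make up. A row lasts 1/12 s, in which the tool goes at most 41.7 mm and 7.16 degrees, less where a joint would pass 70% of its speed; a pose out of reach is approached as far as the arm can. A call with a gripper value outside its range is refused whole. "hand" is the closure, from 0 (fully open) to 1 (shut), set as the call begins (left out, the last holds). The fingers move at their own pace and stop on an object; "squeeze" is the grip in N (left out, the last holds). Time passes only in rows, so rows that repeat a pose let the fingers close. It gives the time, the measured TCP pose, the force, the opening and the grip force at its end, in the units of the state.
- bot.observe(): the state, without advancing time (a new reading comes with each control period).
- bot.read_camera(name): name is "scene" or "top"; returns a dict with "img" (420x560x3 uint8, red, green, blue), "mtx" (3x3 intrinsics, pixels), "dist" ([k1, k2, p1, p2, k3] as OpenCV has them; the pictures are not rectified), "view" (4x4, takes a point from world to camera coordinates). Camera axes: x right, y up, looking along -z (the intrinsics and any distortion apply to the point x, -y, -z); pixel columns grow to the right and rows downward; lengths in m; the calibration is good to about 2 mm. A picture is of the moment at which its call begins. There is no depth.
- bot.finish_job(): hands the job in; it is judged then, once.
The state is a dict: "clock": time; "joint_pos": joint angles; "dq": joint speeds; "joint_efforts": joint torques, N m; "position": TCP position; "eef_rot": TCP orientation; "wrist_force": force on the tool from outside, world axes, zero at the start; "ft_torque": the same for the moment, N m; "grip_width": finger opening in m; "gripper_force": force on a finger pad.
Only numpy, scipy, OpenCV 4.12 (cv2) and the standard library are available. Lean on these libraries where they do the work, as an engineer would, in place of code of your own. Each camera call takes 0.05 s, during which the arm holds its last target. There are 200 camera calls.

## Working session

There is one attempt and no reset: what is moved stays moved. The work goes in short steps, Python scripts to look and compute and a tool call to move; the robot and the scene stay as the last step left them, time stands still between calls to the robot, and variables do not carry over. Pictures are saved under pics/ and viewed, at most 10 in all, crops included, and the job is handed in when it is done.

Besides the shell and the picture viewer there is one more tool, called in YAML: its name, and indented under it one key for each argument. jog_arm: Moves the arm, as the interface text tells. Its arguments: {"type":"object","properties":{"rows":{"type":"array"},"hand":{"type":"number"},"squeeze":{"type":"number"}},"required":["rows"]}

```bash
mkdir -p pics
cat > h.py <<'E'
import numpy as np, cv2
from cell import bot
def cam(n):
    return bot.read_camera(n)
def ray(c,uv):
    p=cv2.undistortPoints(np.array([[uv]],float),np.array(c["mtx"]),np.array(c["dist"]))[0,0]
    V=np.array(c["view"]);R=V[:3,:3];t=V[:3,3]
    return -R.T@t, R.T@np.array([p[0],-p[1],-1.])
def onz(c,uv,z):
    o,d=ray(c,uv); return o+d*(z-o[2])/d[2]
def proj(c,P):
    V=np.array(c["view"]);q=V[:3,:3]@np.array(P,float)+V[:3,3]
    return cv2.projectPoints(np.array([[q[0],-q[1],-q[2]]]),np.zeros(3),np.zeros(3),np.array(c["mtx"]),np.array(c["dist"]))[0][0,0]
def save(c,n): cv2.imwrite("pics/"+n+".png",c["img"][:,:,::-1])
E
python3 - <<'E'
from h import *
for n in("scene","top"):
    c=cam(n);save(c,n+"0");print(n,ray(c,(280,210)))
print(bot.observe())
E
```

```text
scene (array([1.46417901, 0.10613067, 0.81621979]), array([-0.79066095, -0.09872628, -0.60456572]))
top (array([0.44959866, 0.04042726, 1.11732672]), array([ 0.13760755, -0.03506006, -0.98998821]))
{'clock': 0.1, 'joint_pos': array([-1.3410769 ,  0.47772984,  0.02236069,  1.55634798, -0.01151561,
        1.10928532, -0.08311144]), 'dq': array([ 0.0002067 , -0.00221724,  0.00292196, -0.00195726, -0.00018339,
        0.00198414,  0.00013825]), 'joint_efforts': array([ 3.57343277e-03, -5.97764182e+01,  1.61309447e+00, -2.81955868e+01,
        1.27221723e-02,  5.08646583e-03,  2.97755335e-06]), 'position': array([0.22355679, 0.63634434, 0.2304169 ]), 'eef_rot': array([ 1.68114695e-01,  9.85767100e-01, -8.17035284e-04, -8.15200579e-05]), 'wrist_force': array([-0.21598838,  0.06011063, -0.28350437]), 'ft_torque': array([-0.0510708 ,  0.01117701,  0.03269753]), 'gripper_force': 0.0, 'grip_width': 0.08544661332527409}
```

View pics/scene0.png

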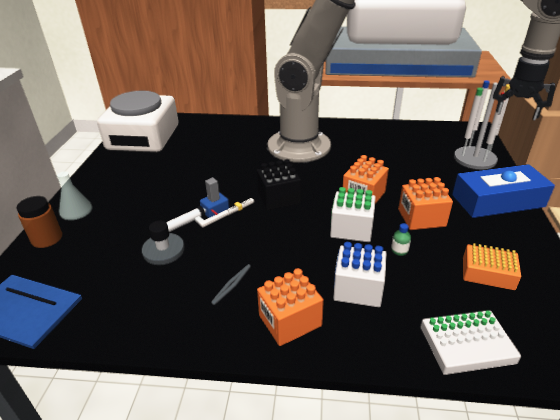

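View pics/top0.png

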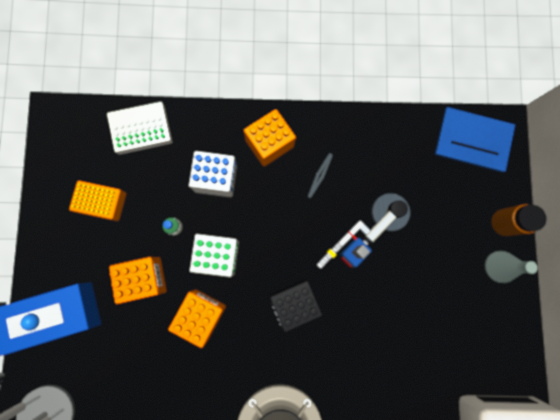

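The scene shows the stand at about (163,247), the reader at (213,203) and the green-capped white rack at (353,213). In the top view they are at (393,211), (356,252) and (214,255).

Look-alikes in the top view:
- blue-capped rack (213,173)
- orange blocks (270,136), (137,280), (197,320) and (97,200)
- black block (297,306)
- flat green-dotted tray (140,128)

Only (214,255) is a tall white rack with green caps, so I'll confirm it in an enlarged crop.

Run:
```python
from h import *
t=cam("top");s=cam("scene")
np.set_printoptions(precision=4,suppress=True)
a=cv2.resize(t["img"][225:290,180:250],(420,390),interpolation=cv2.INTER_CUBIC)
b=cv2.resize(s["img"][180:245,325:380],(330,390),interpolation=cv2.INTER_CUBIC)
b2=cv2.resize(t["img"][185:285,305:425],(250,208))
im=np.hstack([a,b]);cv2.imwrite("pics/crop1.png",im[:,:,::-1])
hsv={n:cv2.cvtColor(c["img"],cv2.COLOR_RGB2HSV) for n,c in(("top",t),("scene",s))}
def blobs(n,lo,hi,box,mn=4):
    x0,y0,x1,y1=box;m=np.zeros(hsv[n].shape[:2],np.uint8)
    m[y0:y1,x0:x1]=cv2.inRange(hsv[n],np.array(lo),np.array(hi))[y0:y1,x0:x1]
    k,_,st,ce=cv2.connectedComponentsWithStats(m)
    return m,[(ce[i],st[i,4]) for i in range(1,k) if st[i,4]>=mn]
def rack(c,n,lo,hi,box):
    m,B=blobs(n,lo,hi,box); P=np.array([onz(c,u,.113)[:2] for u,_ in B]); return P,[a for _,a in B]
print("green caps top",*rack(t,"top",(45,80,60),(85,255,255),(185,225,245,285)))
print("green caps scene",*rack(s,"scene",(45,80,60),(85,255,255),(325,180,380,245)))
# white rack top outline
m,B=blobs("top",(0,0,120),(180,70,255),(180,225,250,290),30)
m=cv2.morphologyEx(m,cv2.MORPH_CLOSE,np.ones((9,9)))
r=cv2.minAreaRect(cv2.findNonZero(m));bx=cv2.boxPoints(r);print("white",r);print(np.array([onz(t,u,.09) for u in bx]))
# yellow clip, red pointer, foot
for n,c,bxx in(("top",t,(305,185,425,285)),("scene",s,(140,175,270,265))):
    for nm,lo,hi,z in(("yel",(20,120,120),(34,255,255),.075),("red",(0,150,80),(8,255,255),.081),("red2",(172,150,80),(180,255,255),.081),("blue",(100,120,50),(125,255,255),.092)):
        for u,a_ in blobs(n,lo,hi,bxx,3)[1]: print(n,nm,u,a_,onz(c,u,z))
c2=cv2.resize(t["img"][185:285,305:425],(720,600),interpolation=cv2.INTER_CUBIC)
cv2.imwrite("pics/crop2.png",c2[:,:,::-1])
```

```text
green caps top [[0.5    0.2138]
 [0.4973 0.1901]
 [0.4948 0.1667]
 [0.492  0.1422]
 [0.4731 0.2168]
 [0.4704 0.1927]
 [0.4676 0.1689]
 [0.4653 0.1451]
 [0.4463 0.2197]
 [0.4436 0.1961]
 [0.4409 0.1726]
 [0.4387 0.1483]] [np.int32(31), np.int32(29), np.int32(28), np.int32(27), np.int32(31), np.int32(30), np.int32(29), np.int32(29), np.int32(30), np.int32(32), np.int32(30), np.int32(30)]
green caps scene [[0.4697 0.1482]
 [0.4722 0.1723]
 [0.4747 0.1963]
 [0.4785 0.2198]] [np.int32(111), np.int32(115), np.int32(117), np.int32(110)]
white ((213.13848876953125, 254.89231872558594), (44.40443420410156, 39.19497299194336), 7.125016689300537)
[[0.4245 0.243  0.09  ]
 [0.5273 0.2344 0.09  ]
 [0.5142 0.1169 0.09  ]
 [0.4112 0.127  0.09  ]]
top yel [331.3864 253.0227] 44 [ 0.4783 -0.1382  0.075 ]
top red [354.  236.5] 6 [ 0.5239 -0.1994  0.081 ]
top red2 [354.4 238. ] 5 [ 0.5198 -0.2004  0.081 ]
top red2 [345.72 261.64] 25 [ 0.4555 -0.1759  0.081 ]
top blue [354.0306 252.2833] 360 [ 0.4807 -0.1964  0.092 ]
scene yel [238.1714 205.0571] 35 [ 0.4815 -0.1334  0.075 ]
scene red2 [213.3333 211.2222] 9 [ 0.5225 -0.1936  0.081 ]
scene blue [214.5066 204.5879] 381 [ 0.507  -0.1927  0.092 ]
```

View pics/crop1.png

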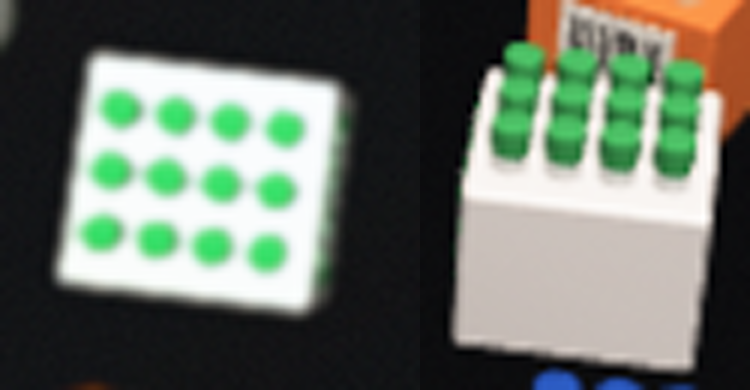

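View pics/crop2.png

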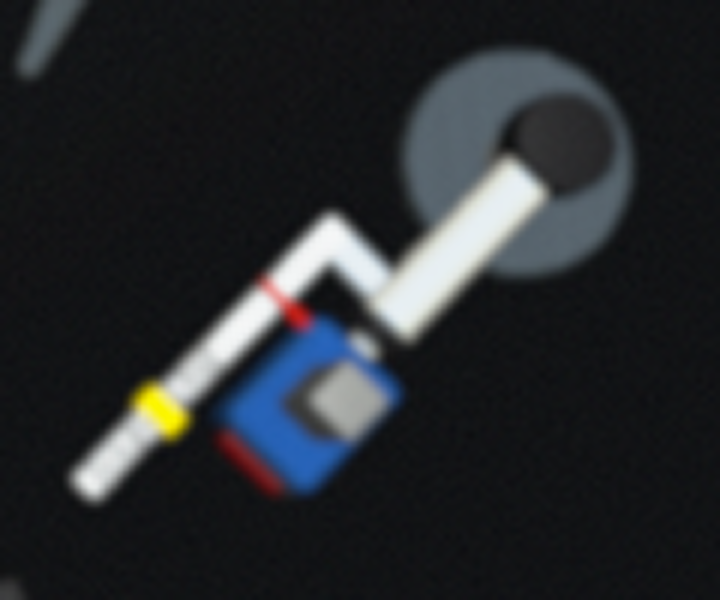

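The crop confirms white rack, green caps and a green-framed label on its right side, facing the stand. In the second crop the foot is centred at about (391,212), the post top at (363,252), the clip at (331,253) and the red pointer tip at about (349,232).

Run:
```python
from h import *
np.set_printoptions(precision=4,suppress=True)
t=cam("top");s=cam("scene")
h=cv2.cvtColor(t["img"],cv2.COLOR_RGB2HSV)
x0,y0=360,185
m=np.zeros(h.shape[:2],np.uint8); m[185:240,365:415]=cv2.inRange(h,np.array((95,20,60)),np.array((118,120,160)))[185:240,365:415]
k,l,st,ce=cv2.connectedComponentsWithStats(m);i=1+st[1:,4].argmax()
hull=cv2.convexHull(cv2.findNonZero((l==i).astype(np.uint8)))
e=cv2.fitEllipse(hull);print("foot",e); F=onz(t,e[0],.012);print(F)
g=onz(t,(305+348/6,185+400/6),.153);print("grip",g,np.hypot(*(g-F)[:2]))
print("hub .1",onz(t,(305+565/6,185+143/6),.1))
# scene grip top
print("scene grip top",onz(s,(212,181),.153))
d=g-F;print("boom ang",np.arctan2(d[1],d[0]))
a=onz(t,(305+92/6,185+480/6),.07);b=onz(t,(305+335/6,185+225/6),.07);print("bar",a,b,np.arctan2(*(a-b)[1::-1]))
c=onz(t,(331.4,253),.075)
for L in [(0.463,0.1265)]:
    w=np.array(L)-F[:2];print("aim",np.arctan2(w[1],w[0]),np.hypot(*w))
print("clip from F",c-F,"pointer tip",onz(t,(305+265/6,185+283/6),.081))
fo=[onz(t,u,0.005) for u in((323,157),(312,193))];print("forceps ends",fo)
print("black top",onz(t,(297,306),.1), "blackcorners",[onz(t,u,.09) for u in((271,291),(307,282),(322,313),(285,330))])
```

```text
foot ((390.9207458496094, 211.60325622558594), (36.98503494262695, 38.47561264038086), 131.242431640625)
[ 0.6039 -0.3253  0.012 ]
grip [ 0.4807 -0.2051  0.153 ] 0.1721238428823631
hub .1 [ 0.5995 -0.3188  0.1   ]
scene grip top [ 0.4833 -0.1982  0.153 ]
boom ang 2.3682534024677104
bar [ 0.4455 -0.1085  0.07  ] [ 0.5639 -0.2215  0.07  ] 2.3797055581136846
aim 1.8729916262651383 0.47326576552672583
clip from F [-0.1255  0.1871  0.063 ] pointer tip [ 0.5356 -0.1863  0.081 ]
forceps ends [array([ 0.7669, -0.1262,  0.005 ]), array([ 0.6567, -0.0933,  0.005 ])]
black top [ 0.339  -0.0429  0.1   ] blackcorners [array([0.376 , 0.0253, 0.09  ]), array([ 0.4004, -0.07  ,  0.09  ]), array([ 0.3205, -0.1097,  0.09  ]), array([ 0.2766, -0.0126,  0.09  ])]
```

Pivot is about (0.604,-0.325) and grip (0.481,-0.203), 172 mm apart against the stated 170. The boom is at 2.37 rad, aim is about 1.873 rad and the mark about 0.076 m. I'm moving above the post with the fingers closing along the boom.

jog_arm:
  rows:
    - {"x":-0.452,"y":-0.303,"az":2.0}
    - {"x":-0.452,"y":-0.303,"az":2.0}
    - {"x":-0.452,"y":-0.303,"az":2.0}
    - {"x":-0.452,"y":-0.303,"az":2.0}
    - {"x":-0.452,"y":-0.303,"az":2.0}
    - {"x":-0.452,"y":-0.303,"az":2.0}
    - {"x":-0.452,"y":-0.303,"az":2.0}
    - {"x":-0.452,"y":-0.303,"az":2.0}
    - {"x":-0.452,"y":-0.303,"az":2.0}
    - {"x":-0.452,"y":-0.303,"az":2.0}
    - {"x":-0.452,"y":-0.303,"az":2.0}
    - {"x":-0.452,"y":-0.303,"az":2.0}
    - {"x":-0.52,"y":-0.706,"az":2.0}
    - {"x":-0.52,"y":-0.706,"az":2.0}
    - {"x":-0.52,"y":-0.706,"az":2.0}
    - {"x":-0.52,"y":-0.706,"az":2.0}
    - {"x":-0.52,"y":-0.706,"az":2.0}
    - {"x":-0.52,"y":-0.706,"az":2.0}
    - {"x":-0.52,"y":-0.706,"az":2.0}
    - {"x":-0.52,"y":-0.706,"az":2.0}
  hand: 0
  squeeze: 80

```text
invalid input
```

jog_arm:
  rows:
    - {"x":-0.452,"y":-0.303,"z":0.0,"ax":0.0,"ay":0.0,"az":2.0}
    - {"x":-0.452,"y":-0.303,"z":0.0,"ax":0.0,"ay":0.0,"az":2.0}

```text
clock: 0.47
position: [0.2715, 0.5712, 0.2308]
eef_rot: [0.29, 0.957, 0.0, -0.001]
wrist_force: [1.6, -0.2, 0.8]
grip_width: 0.0853
gripper_force: 0.0
```

jog_arm:
  rows:
    - {"x":-0.438,"y":-0.154,"z":0.0,"ax":0.0,"ay":0.0,"az":1.75}
    - {"x":-0.438,"y":-0.154,"z":0.0,"ax":0.0,"ay":0.0,"az":1.75}
    - {"x":-0.438,"y":-0.154,"z":0.0,"ax":0.0,"ay":0.0,"az":1.75}
    - {"x":-0.438,"y":-0.154,"z":0.0,"ax":0.0,"ay":0.0,"az":1.75}
    - {"x":-0.438,"y":-0.154,"z":0.0,"ax":0.0,"ay":0.0,"az":1.75}
    - {"x":-0.438,"y":-0.154,"z":0.0,"ax":0.0,"ay":0.0,"az":1.75}
    - {"x":-0.438,"y":-0.154,"z":0.0,"ax":0.0,"ay":0.0,"az":1.75}
    - {"x":-0.438,"y":-0.154,"z":0.0,"ax":0.0,"ay":0.0,"az":1.75}
    - {"x":-0.438,"y":-0.154,"z":0.0,"ax":0.0,"ay":0.0,"az":1.75}
    - {"x":-0.604,"y":-0.528,"z":0.0,"ax":0.0,"ay":0.0,"az":1.75}
    - {"x":-0.604,"y":-0.528,"z":0.0,"ax":0.0,"ay":0.0,"az":1.75}
    - {"x":-0.604,"y":-0.528,"z":0.0,"ax":0.0,"ay":0.0,"az":1.75}
    - {"x":-0.604,"y":-0.528,"z":0.0,"ax":0.0,"ay":0.0,"az":1.75}
    - {"x":-0.604,"y":-0.528,"z":0.0,"ax":0.0,"ay":0.0,"az":1.75}
    - {"x":-0.604,"y":-0.528,"z":0.0,"ax":0.0,"ay":0.0,"az":1.75}
    - {"x":-0.604,"y":-0.528,"z":0.0,"ax":0.0,"ay":0.0,"az":1.75}
    - {"x":-0.604,"y":-0.528,"z":0.0,"ax":0.0,"ay":0.0,"az":1.75}
    - {"x":-0.604,"y":-0.528,"z":0.0,"ax":0.0,"ay":0.0,"az":1.75}
    - {"x":-0.604,"y":-0.528,"z":0.0,"ax":0.0,"ay":0.0,"az":1.75}
    - {"x":-0.604,"y":-0.528,"z":0.0,"ax":0.0,"ay":0.0,"az":1.75}

```text
clock: 2.13
position: [0.4837, -0.1894, 0.2316]
eef_rot: [0.92, 0.391, 0.001, -0.0]
wrist_force: [0.5, -0.6, -0.4]
grip_width: 0.0854
gripper_force: 0.0
```

jog_arm:
  rows:
    - {"x":0.0,"y":0.0,"z":0.03,"ax":0.0,"ay":0.0,"az":0.0}
    - {"x":0.0,"y":0.0,"z":0.03,"ax":0.0,"ay":0.0,"az":0.0}
    - {"x":0.0,"y":0.0,"z":0.03,"ax":0.0,"ay":0.0,"az":0.0}

```text
clock: 2.38
position: [0.483, -0.1876, 0.2006]
eef_rot: [0.921, 0.391, -0.001, -0.001]
wrist_force: [-0.3, -0.0, 0.3]
grip_width: 0.0852
gripper_force: 0.0
```

Run:
```python
from h import *
np.set_printoptions(precision=4,suppress=True)
s=cam("scene");t=cam("top");o=bot.observe();print(o["position"],o["eef_rot"],o["joint_pos"])
a=cv2.resize(s["img"][130:250,140:270],(433,400),interpolation=cv2.INTER_CUBIC)
b=cv2.resize(t["img"][200:300,300:400],(360,400),interpolation=cv2.INTER_CUBIC)[:, :360]
cv2.imwrite("pics/close.png",np.hstack([a,b])[:,:,::-1])
print(proj(s,(.482,-.2045,.153)),proj(t,(.482,-.2045,.153)))
```

```text
[ 0.4846 -0.1868  0.202 ] [ 0.92    0.3919  0.0003 -0.    ] [-0.3657  0.31    0.7509  1.9931 -0.2623  0.9347 -0.2465]
[209.8088 180.6395] [362.7606 251.1406]
```

View pics/close.png

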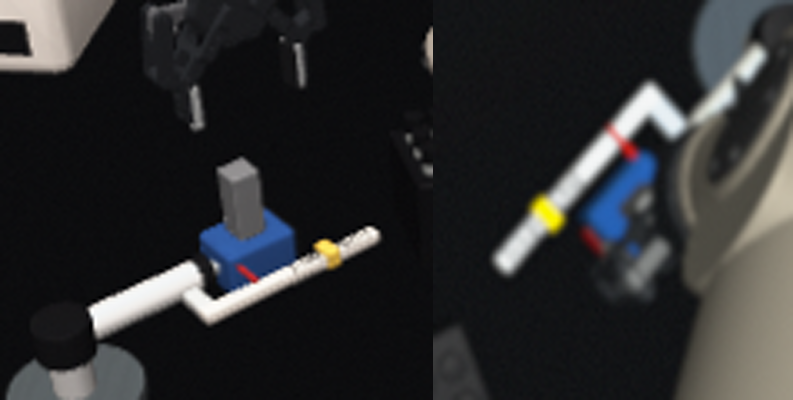

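The image shows the open fingers above the post, slightly off toward the outer left. The post top is at about (211,180) in the scene view, so I'm shifting and going down.

jog_arm:
  rows:
    - {"x":-0.012,"y":0.009,"z":0.0,"ax":0.0,"ay":0.0,"az":0.0}
    - {"x":-0.012,"y":0.009,"z":0.02,"ax":0.0,"ay":0.0,"az":0.0}
    - {"x":-0.012,"y":0.009,"z":0.045,"ax":0.0,"ay":0.0,"az":0.0}
    - {"x":-0.012,"y":0.009,"z":0.07,"ax":0.0,"ay":0.0,"az":0.0}
    - {"x":-0.012,"y":0.009,"z":0.094,"ax":0.0,"ay":0.0,"az":0.0}
    - {"x":-0.012,"y":0.009,"z":0.094,"ax":0.0,"ay":0.0,"az":0.0}
    - {"x":-0.012,"y":0.009,"z":0.094,"ax":0.0,"ay":0.0,"az":0.0}

```text
clock: 3.07
position: [0.4825, -0.2015, 0.1077]
eef_rot: [0.92, 0.392, -0.0, -0.0]
wrist_force: [1.2, -0.3, 0.7]
grip_width: 0.0853
gripper_force: 0.0
```

jog_arm:
  rows:
    - {"x":0.0,"y":0.0,"z":0.0,"ax":0.0,"ay":0.0,"az":0.0}
    - {"x":0.0,"y":0.0,"z":0.0,"ax":0.0,"ay":0.0,"az":0.0}
    - {"x":0.0,"y":0.0,"z":0.0,"ax":0.0,"ay":0.0,"az":0.0}
    - {"x":0.0,"y":0.0,"z":0.0,"ax":0.0,"ay":0.0,"az":0.0}
    - {"x":0.0,"y":0.0,"z":0.0,"ax":0.0,"ay":0.0,"az":0.0}
    - {"x":0.0,"y":0.0,"z":0.0,"ax":0.0,"ay":0.0,"az":0.0}
    - {"x":0.0,"y":0.0,"z":0.0,"ax":0.0,"ay":0.0,"az":0.0}
    - {"x":0.0,"y":0.0,"z":0.0,"ax":0.0,"ay":0.0,"az":0.0}
    - {"x":0.0,"y":0.0,"z":0.0,"ax":0.0,"ay":0.0,"az":0.0}
    - {"x":0.0,"y":0.0,"z":0.0,"ax":0.0,"ay":0.0,"az":0.0}
  hand: 1.0
  squeeze: 60

```text
clock: 3.9
position: [0.4818, -0.202, 0.1082]
eef_rot: [0.92, 0.391, 0.0, -0.001]
wrist_force: [-4.1, 3.5, 11.4]
grip_width: 0.0255
gripper_force: 58.3
```

jog_arm:
  rows:
    - {"x":0.0086,"y":-0.0012,"z":0.0,"ax":0.0,"ay":0.0,"az":0.05}
    - {"x":0.0172,"y":-0.0005,"z":0.0,"ax":0.0,"ay":0.0,"az":0.1}
    - {"x":0.0257,"y":0.0005,"z":0.0,"ax":0.0,"ay":0.0,"az":0.15}
    - {"x":0.0342,"y":0.002,"z":0.0,"ax":0.0,"ay":0.0,"az":0.2}
    - {"x":0.0426,"y":0.004,"z":0.0,"ax":0.0,"ay":0.0,"az":0.25}
    - {"x":0.0508,"y":0.0063,"z":0.0,"ax":0.0,"ay":0.0,"az":0.3}
    - {"x":0.059,"y":0.009,"z":0.0,"ax":0.0,"ay":0.0,"az":0.35}
    - {"x":0.067,"y":0.0122,"z":0.0,"ax":0.0,"ay":0.0,"az":0.4}
    - {"x":0.0748,"y":0.0157,"z":0.0,"ax":0.0,"ay":0.0,"az":0.45}
    - {"x":0.0822,"y":0.0195,"z":0.0,"ax":0.0,"ay":0.0,"az":0.498}
    - {"x":0.0822,"y":0.0195,"z":0.0,"ax":0.0,"ay":0.0,"az":0.498}
    - {"x":0.0822,"y":0.0195,"z":0.0,"ax":0.0,"ay":0.0,"az":0.498}
    - {"x":0.0822,"y":0.0195,"z":0.0,"ax":0.0,"ay":0.0,"az":0.498}

```text
clock: 4.98
position: [0.5536, -0.1577, 0.1082]
eef_rot: [0.988, 0.151, 0.001, 0.0]
wrist_force: [-1.1, -0.2, 5.1]
grip_width: 0.0254
gripper_force: 60.0
```

Run:
```python
from h import *
np.set_printoptions(precision=4,suppress=True)
s=cam("scene");t=cam("top");o=bot.observe();print(o["position"],o["eef_rot"],o["wrist_force"],o["gripper_force"])
a=cv2.resize(s["img"][150:270,130:290],(533,400),interpolation=cv2.INTER_CUBIC)
b=cv2.resize(t["img"][190:290,320:400],(260,325),interpolation=cv2.INTER_CUBIC)
b=np.vstack([b,np.zeros((75,260,3),np.uint8)])
cv2.imwrite("pics/aim.png",np.hstack([a,b])[:,:,::-1])
```

```text
[ 0.5535 -0.1577  0.1082] [0.9885 0.1514 0.0006 0.0002] [-0.6706 -0.9334  4.7828] 59.91638481616974
```

View pics/aim.png

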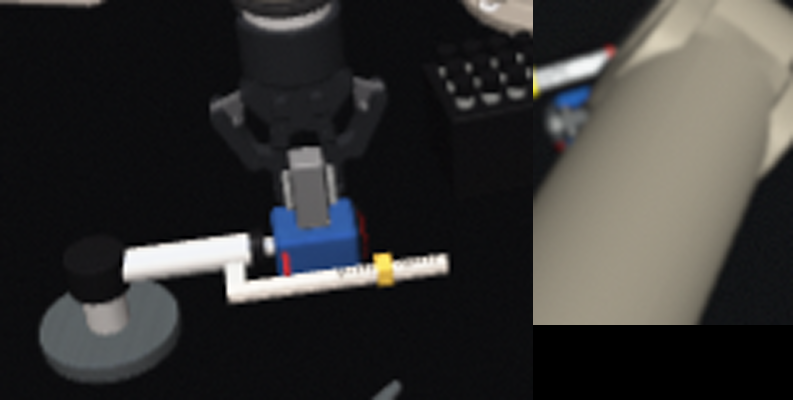

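The reader has swung round. In the scene view the bar runs from about (200,237) to (263,229), with the clip at about (245,231) and the red pointer at about (216,229). I'm holding a second here and checking the bar direction.

jog_arm:
  rows:
    - {"x":0.0,"y":0.0,"z":0.0,"ax":0.0,"ay":0.0,"az":0.0}
    - {"x":0.0,"y":0.0,"z":0.0,"ax":0.0,"ay":0.0,"az":0.0}
    - {"x":0.0,"y":0.0,"z":0.0,"ax":0.0,"ay":0.0,"az":0.0}
    - {"x":0.0,"y":0.0,"z":0.0,"ax":0.0,"ay":0.0,"az":0.0}
    - {"x":0.0,"y":0.0,"z":0.0,"ax":0.0,"ay":0.0,"az":0.0}
    - {"x":0.0,"y":0.0,"z":0.0,"ax":0.0,"ay":0.0,"az":0.0}
    - {"x":0.0,"y":0.0,"z":0.0,"ax":0.0,"ay":0.0,"az":0.0}
    - {"x":0.0,"y":0.0,"z":0.0,"ax":0.0,"ay":0.0,"az":0.0}
    - {"x":0.0,"y":0.0,"z":0.0,"ax":0.0,"ay":0.0,"az":0.0}
    - {"x":0.0,"y":0.0,"z":0.0,"ax":0.0,"ay":0.0,"az":0.0}
    - {"x":0.0,"y":0.0,"z":0.0,"ax":0.0,"ay":0.0,"az":0.0}
    - {"x":0.0,"y":0.0,"z":0.0,"ax":0.0,"ay":0.0,"az":0.0}

```text
clock: 6.08
position: [0.5535, -0.1577, 0.1082]
eef_rot: [0.988, 0.151, 0.001, 0.0]
wrist_force: [-0.5, -1.2, 4.9]
grip_width: 0.0255
gripper_force: 59.9
```

```bash
cat > chk.py <<'E'
from h import *
np.set_printoptions(precision=4,suppress=True)
s=cam("scene");o=bot.observe();print(o["position"],o["eef_rot"],o["wrist_force"])
q=o["eef_rot"];u=-np.array([2*q[0]*q[1],q[1]**2-q[0]**2]);print("yaw u",np.arctan2(u[1],u[0]))
L=np.array((.463,.1265));v=L-o["position"][:2];print("label lateral",u[0]*v[1]-u[1]*v[0])
H=cv2.cvtColor(s["img"],cv2.COLOR_RGB2HSV)
def C(lo,hi,box):
    x0,y0,x1,y1=box;m=cv2.inRange(H,np.array(lo),np.array(hi))[y0:y1,x0:x1]
    k,l,st,ce=cv2.connectedComponentsWithStats(m)
    return [(ce[i]+[x0,y0],int(st[i,4]),st[i,:4]+[x0,y0,0,0]) for i in range(1,k) if st[i,4]>3]
def fr(p): d=p[:2]-o["position"][:2]; return np.array([d@u, u[1]*d[0]-u[0]*d[1]])
box=(195,200,300,255)
for a in C((18,110,110),(34,255,255),box): print("clip",a,fr(onz(s,a[0],.072)))
for lo,hi in(((0,130,70),(8,255,255)),((170,130,70),(180,255,255))):
    for a in C(lo,hi,box): print("red",a,fr(onz(s,a[0],.081)))
E
python3 - <<'E'
from chk import *
e=onz(s,(263.5,228.9),.068);b=onz(s,(199.6,237.3),.068);d=e-b;print("bar",e,b,np.arctan2(d[1],d[0]),fr(e),fr(b))
E
```

```text
[ 0.5535 -0.1577  0.1082] [0.9885 0.1514 0.0006 0.0002] [-0.8197 -1.6231  4.2156]
yaw u 1.8747933253243345
label lateral 0.0013164017757254926
clip (array([244.8889, 230.1111]), 45, array([242, 226,   6,  10])) [0.0487 0.0473]
red (array([238. , 217.5]), 4, array([238, 216,   1,   4])) [0.037 0.002]
red (array([215.5, 229. ]), 12, array([215, 226,   2,   7])) [-0.0254  0.0369]
bar [ 0.5705 -0.0503  0.068 ] [ 0.6171 -0.209   0.068 ] 1.8563629252616438 [0.0974 0.0483] [-0.068   0.0453]
```

Aim is good (1.3 mm lateral, tool line), and the bar measures 47 mm to the right as specified. The pointer is 74 mm short of the clip, so I'm pulling out 74 mm.

jog_arm:
  rows:
    - {"x":0.0,"y":-0.008,"z":0.0,"ax":0.0,"ay":0.0,"az":0.0}
    - {"x":0.0,"y":-0.018,"z":0.0,"ax":0.0,"ay":0.0,"az":0.0}
    - {"x":0.0,"y":-0.028,"z":0.0,"ax":0.0,"ay":0.0,"az":0.0}
    - {"x":0.0,"y":-0.038,"z":0.0,"ax":0.0,"ay":0.0,"az":0.0}
    - {"x":0.0,"y":-0.048,"z":0.0,"ax":0.0,"ay":0.0,"az":0.0}
    - {"x":0.0,"y":-0.058,"z":0.0,"ax":0.0,"ay":0.0,"az":0.0}
    - {"x":0.0,"y":-0.067,"z":0.0,"ax":0.0,"ay":0.0,"az":0.0}
    - {"x":0.0,"y":-0.074,"z":0.0,"ax":0.0,"ay":0.0,"az":0.0}
    - {"x":0.0,"y":-0.074,"z":0.0,"ax":0.0,"ay":0.0,"az":0.0}
    - {"x":0.0,"y":-0.074,"z":0.0,"ax":0.0,"ay":0.0,"az":0.0}
    - {"x":0.0,"y":-0.074,"z":0.0,"ax":0.0,"ay":0.0,"az":0.0}
    - {"x":0.0,"y":-0.074,"z":0.0,"ax":0.0,"ay":0.0,"az":0.0}

```text
clock: 7.13
position: [0.5318, -0.0885, 0.1082]
eef_rot: [0.988, 0.151, 0.001, 0.002]
wrist_force: [2.6, -7.9, 0.7]
grip_width: 0.0255
gripper_force: 60.2
```

Run:
```python
from chk import *
a=cv2.resize(s["img"][160:260,150:290],(784,560),interpolation=cv2.INTER_CUBIC)
cv2.imwrite("pics/end.png",a[:,:,::-1])
```

```text
[ 0.5318 -0.0886  0.1082] [0.9885 0.1512 0.0012 0.0015] [ 3.235  -7.025   0.7992]
yaw u 1.8744316425635668
label lateral 0.0013575685530092807
clip (array([245.1765, 230.9412]), 34, array([243, 226,   5,  10])) [-0.0234  0.0508]
red (array([243.3333, 223.8333]), 6, array([243, 222,   2,   4])) [-0.0251  0.0318]
```

View pics/end.png

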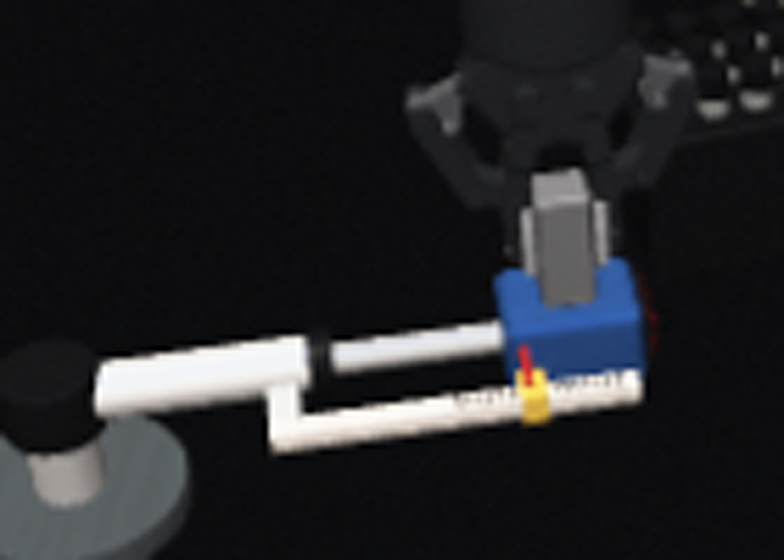

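The red pointer, about (244,224), stands over the yellow clip at (245,231), roughly 1.7 mm short. I'll pull 2 mm more, hold, then hand in.

jog_arm:
  rows:
    - {"x":0.0,"y":-0.002,"z":0.0,"ax":0.0,"ay":0.0,"az":0.0}
    - {"x":0.0,"y":-0.002,"z":0.0,"ax":0.0,"ay":0.0,"az":0.0}
    - {"x":0.0,"y":-0.002,"z":0.0,"ax":0.0,"ay":0.0,"az":0.0}
    - {"x":0.0,"y":-0.002,"z":0.0,"ax":0.0,"ay":0.0,"az":0.0}
    - {"x":0.0,"y":-0.002,"z":0.0,"ax":0.0,"ay":0.0,"az":0.0}
    - {"x":0.0,"y":-0.002,"z":0.0,"ax":0.0,"ay":0.0,"az":0.0}
    - {"x":0.0,"y":-0.002,"z":0.0,"ax":0.0,"ay":0.0,"az":0.0}
    - {"x":0.0,"y":-0.002,"z":0.0,"ax":0.0,"ay":0.0,"az":0.0}

```text
clock: 7.85
position: [0.5312, -0.0868, 0.1082]
eef_rot: [0.988, 0.151, 0.001, 0.002]
wrist_force: [2.8, -7.7, 0.6]
grip_width: 0.0255
gripper_force: 60.4
```

Run:
```python
from chk import *
print(bot.finish_job())
```

```text
[ 0.5313 -0.0868  0.1082] [0.9885 0.1512 0.0012 0.0016] [ 2.9406 -7.119   1.5574]
yaw u 1.8744482297047491
label lateral 0.001369185576100801
clip (array([244.7568, 230.6216]), 37, array([242, 226,   6,  10])) [-0.0262  0.0493]
red (array([244. , 223.5]), 6, array([243, 222,   3,   4])) [-0.0251  0.0308]
the job is handed in; nothing more can be done
None
```

I handed the job in with the post still gripped at about 60 N, the pointer measured about 1 mm from the clip's middle and the aim about 1.4 mm off the label's middle by my estimate; the hand-in call returned no verdict.

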